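Tip a parcel label-up and measure it on the parcel board

TASK

On the parcel measuring board, tip the standing orange-labelled carton over onto its plain back by pushing high on its labelled side, so that the label ends up on top; do not lift it. Press it square against the back fence, then slide the red cursor up until it presses the carton against the end stop, each time feeling it come home and holding it there for a moment with a kilo or two of push (three dent the cardboard), and leave carton and cursor snug there with your hand away. Leave everything else on the bench where it is.

Things in the scene. Friction and masses are not known exactly. Their poses are not given: they have to be found in the camera images.
- carton: Brown carton, 100 wide (x) by 65 thick (y) by 180 mm tall (z), 0.4-0.8 kg, standing on a small end on the plate. Origin: centre of that end. Its +y side, with the label, faces the cursor at first (within 0.25 rad of the board's +y). Tipped on its back (-y), its y points up, its z to the end stop, its x to the back fence. It slides easily (friction 0.25-0.4): pushed below 130 mm it may slide, not tip.
- carton_label (a point): Centre of the labelled face of the carton (white paper with an orange bar; an orange flag of it folds over onto the upper end), 90 mm above the base, 32.5 mm from the carton's axis; axes as the carton.
- carton_side (a point): Centre of the carton's +x narrow side (65 by 180 mm), the one that goes against the back fence; axes as the carton.
- carton_top (a point): Centre of the carton's upper end, 180 mm from its origin, the end that goes against the end stop; axes as the carton.
- board: Fixed measuring board: white plate 340 (x) by 670 (y) by 12 mm thick, plate top 12 mm above the bench; origin at bench level, 370 mm from the plate edge at its -y end and 300 mm from the other, mid-width. Its +x points to the back fence (away from the robot), its -y to the end stop. Stands at a yaw of up to about 0.12 rad.
- back_fence: Fixed aluminium rail along the plate's far edge, 45 mm high above the plate, 22 mm thick, with a yellow rule on top. Origin on its inner face at plate level, abreast of the board origin; axes as the board; the carton side goes against its inner face, x = 0 of this frame, coming from -x.
- stop_slots: Two slots let flush into the plate at its -y end, in which the aluminium end stop is clamped with thumbscrews: a bar 250 mm long in x, 45 mm high. Origin: plate level, middle of the plate's -y edge; axes as the board. The stop's inner face (towards +y) is clamped anywhere from 55 to 135 mm on the +y side of this origin: its place is not measured, feel for it (or see it).
- cursor: Red sliding cursor that rides on the back fence and runs along the board's y, with 340 mm or more of run towards the end stop; needs about 2 N to slide, stays where it is left. Origin at plate level in the middle of its measuring face, a flat blade 125 mm long in x and 56 mm high which looks to -y; axes as the board. Blade 12 mm thick; behind it (+y) a foot and two ribs up to 44 mm high, ending 68 mm behind the face; its saddle on the fence is 76 mm high.
- cursor_tab (a point): Top centre of the cursor's black upright push tab: 44 mm (x) by 14 mm (y), standing 45 mm behind the measuring face; its top is 80 mm above the plate and its upper 36 mm stands clear above ribs and blade (24 mm above the blade).
- knife: Yellow closed safety knife lying on the near left corner of the plate, 30 by 125 by 16 mm: leave it.
- done_carton: Carton with a green-barred label on the bench beyond the end stop, 160 by 70 by 120 mm tall: leave it.
- tape_roll: Roll of brown parcel tape lying on the bench at the left, 110 mm across, 48 mm high: leave it.
- coil: Black ignition coil at the left, 100 by 42 by 75 mm: leave it.
- housing: Aluminium thermostat housing at the left, 100 mm wide, 60 mm high: leave it.
- pen_cup: Blue plastic cup at the left, 76 mm across, 95 mm high: leave it.
Not all that is in view belongs to the job. What is shaped like the carton but black is not meant.

How it is judged:
By the outcome, as a careful person would: the job done as asked, in the order asked, and still so for the second after the job is handed in, with the robot touching nothing.
It also fails if it takes over 72 s, if anything falls off the work surface, if the arm or the gripper's body presses on something with over 40 N, if the wrist force passes 120 N, or if a joint passes its speed limit or range.

ROBOT

A 7-joint arm with a two-finger parallel gripper is mounted at the origin on the work surface. World frame = base frame: x ahead of the robot, y to its left, z up, the work surface at z = 0. Lengths are in mm, angles in rad, forces in N, time in s.
With the tool pointing down it reaches from about 350 to 900 mm from the base axis. Payload 7.2 kg.
Tool frame: the origin (TCP) lies between the finger pads; the fingertips stand 14 mm ahead of it and the grasp point (between the pads) lies 5 mm behind it; z points along the fingers, y is the line along which they close (so a half turn about z gives the same grasp; the last joint's range is limited). The gripper opens to 85 mm and grips with 20 to 120 N. Pads are 22 mm wide; open, the fingers measure 114 mm over their backs; the gripper's body (76 mm by 85 mm) begins 54 mm behind the grasp point. The pads swing forward as they close: fully open they stand 13 mm farther back than shut.
Start: joints at [1.187, 0.411, -0.013, 1.596, 0.006, 1.134, -0.082], TCP at [194.099, -594.099, 245.297] pointing down, gripper open.
Joint ranges: [-2.95, 2.95], [-0.29, 1.99], [-1.47, 1.44], [0.14, 2.54], [-1.03, 4.17], [0.13, 1.85], [-2.86, 2.86]. Speed limits (rad/s): [2.39, 2.39, 3.01, 3.01, 3.14, 3.14, 3.14].

INTERFACE

Orientations are given as a unit quaternion [x, y, z, w].
In Python, from station import robot gives the robot as it stands.
- The arm moves only by the tool step_arm, never from a script. Its argument "motion" is a list of rows, each an object with "grip": the finger opening in cm, from 0 to 8.54; "dp": the shift along the tool's x, y, z in cm, a list of three; "delta_rot": the turn, a rotation vector about the tool's x, y, z in degrees, a list of three. In form: [{"grip": grip, "dp": [dx, dy, dz], "delta_rot": [wx, wy, wz]}, ...]. A call has 1 to 8 rows; each row is the pose to reach, as a shift and turn from the pose commanded when the call began, along the tool's axes at that moment; what a row does not reach only later rows make up. A row lasts 1/8 s, in which the tool goes at most 62.5 mm and 10.7 degrees, less where a joint would pass 70% of its speed; a pose out of reach is approached as far as the arm can. A call with a gripper value outside its range is refused whole. The fingers move at their own pace and stop on an object; "force" is the grip in N (left out, the last holds). Time passes only in rows, so rows that repeat a pose let the fingers close. It gives the time, the measured TCP pose, the force, the opening and the grip force at its end, in the units of the state.
- robot.sense(): the state, without advancing time (a new reading comes with each control period).
- robot.snapshot(name): name is "scene" or "top" or "wrist"; returns a dict with "pixels" (480x640x3 uint8, red, green, blue), "intrinsics" (3x3 intrinsics, pixels), "k1" (the pictures are not rectified: a ray, as slopes to the right and down, at radius r is drawn at 1 + k1 r^2 times it, then the intrinsics apply), "extrinsics" (4x4, takes a point from camera to world coordinates). Camera axes: x right, y down, z forward; pixel columns grow to the right and rows downward; lengths in mm; the calibration is good to about 2 mm. A picture is of the moment at which its call begins. There is no depth.
- robot.finish_job(): hands the job in; it is judged then, once.
The state is a dict: "t": time; "qpos": joint angles; "qvel": joint speeds; "tau": joint torques, N m; "ee_pos": TCP position; "ee_rot": TCP orientation; "contact_force": force on the tool from outside, world axes, zero at the start; "torque": the same for the moment, N m; "gripper_width": finger opening in mm; "grip_force": force on a finger pad.
Only numpy, scipy, OpenCV 4.12 (cv2) and the standard library are available. Lean on these libraries where they do the work, as an engineer would, in place of code of your own. Each camera call takes 0.05 s, during which the arm holds its last target. There are 200 camera calls.

## Working session

There is one attempt and no reset: what is moved stays moved. The work goes in short steps, Python scripts to look and compute and a tool call to move; the robot and the scene stay as the last step left them, time stands still between calls to the robot, and variables do not carry over. Pictures are saved under pics/ and viewed, at most 10 in all, crops included, and the job is handed in when it is done.

Besides the shell and the picture viewer there is one more tool, called after ">>>" as name([rows], argument=value, ...), one row to a line, values as JSON. step_arm: Moves the arm, as the interface text tells. Its arguments: {"type":"object","properties":{"motion":{"type":"array","items":{"type":"object","properties":{"grip":{"type":"number"},"dp":{"type":"array","items":{"type":"number"}},"delta_rot":{"type":"array","items":{"type":"number"}}}}},"force":{"type":"number"}},"required":["motion"]}

```bash
mkdir -p pics; cat > h.py <<'E'
import numpy as np, cv2
from scipy.spatial.transform import Rotation as R
from station import robot
def snap(n,f):
    s=robot.snapshot(n); cv2.imwrite('pics/'+f+'.png',np.array(s['pixels'])[:,:,::-1]); np.savez('pics/'+f,**{k:np.array(s[k]) for k in s}); return s
def load(f): return np.load('pics/'+f+'.npz')
def ray(s,u,v):
    K=np.array(s['intrinsics']);k=float(s['k1']);E=np.array(s['extrinsics'])
    p=cv2.undistortPoints(np.array([[[u,v]]],float),K,np.array([k,0,0,0.]))[0,0]
    return E[:3,3],E[:3,:3]@np.array([p[0],p[1],1])
def onz(s,u,v,z):
    o,d=ray(s,u,v); return o+d*(z-o[2])/d[2]
def tool(dw):  # world shift mm -> tool cm
    q=robot.sense()['ee_rot']; return R.from_quat(q).inv().apply(dw)/10
def st():
    s=robot.sense(); print(s['t'],np.round(s['ee_pos'],1),np.round(R.from_quat(s['ee_rot']).as_matrix(),3).tolist(),np.round(s['contact_force'],1),np.round(s['gripper_width'],1))
E
python3 - <<'E'
from h import *
for n in('scene','top'): snap(n,n+'0')
st()
E
```

```text
0.1 [ 194.  -593.7  244.5] [[0.951, 0.311, -0.001], [0.311, -0.951, 0.001], [-0.0, -0.001, -1.0]] [0.7 0.5 0.2] 85.1
```

View pics/scene0.png

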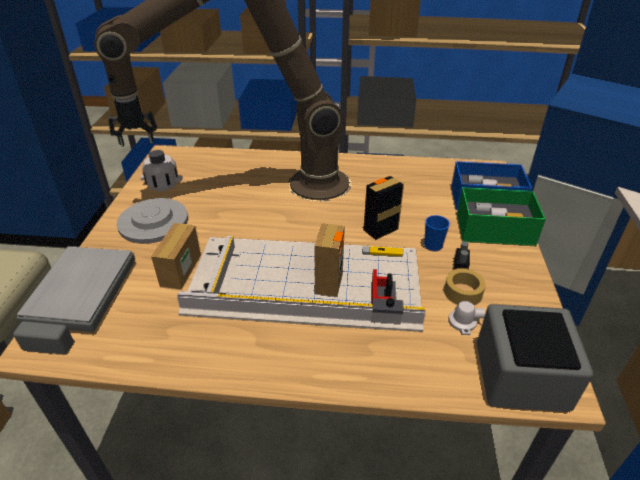

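View pics/top0.png

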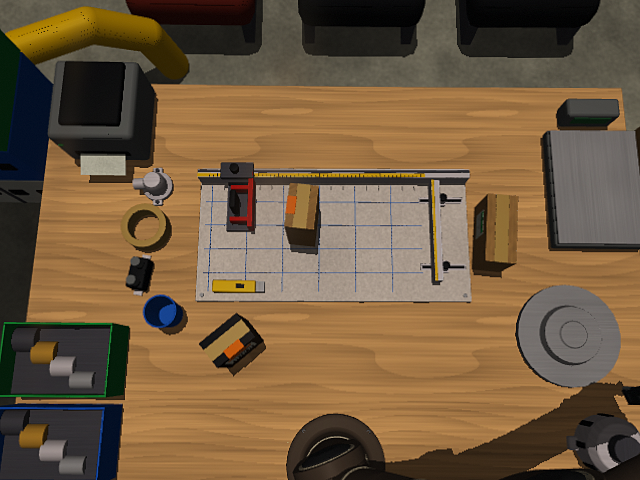

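The scene view shows the board, with the carton near (330,260) and the cursor at (385,290). In the top view the board spans about (197..470, 170..301), the cursor is at (238,200), the carton at (303,215) and the stop at (436,230). I'll enlarge the top view to read exact pixels.

```bash
python3 - <<'E'
from h import *
im=cv2.imread('pics/top0.png')[155:310,190:480]
cv2.imwrite('pics/c.png',cv2.resize(im,(798,426),interpolation=cv2.INTER_CUBIC))
s=load('top0'); print(s['extrinsics'].round(2),s['intrinsics'],s['k1'])
E
```

```text
[[ 1.00000e-02 -9.80000e-01  2.20000e-01  2.19060e+02]
 [-1.00000e+00 -1.00000e-02  0.00000e+00  3.38900e+01]
 [ 0.00000e+00 -2.20000e-01 -9.80000e-01  1.37241e+03]
 [ 0.00000e+00  0.00000e+00  0.00000e+00  1.00000e+00]] [[561.06621543   0.         321.66290482]
 [  0.         561.06621543 241.76068608]
 [  0.           0.           1.        ]] 0.029638546525653703
```

View pics/c.png

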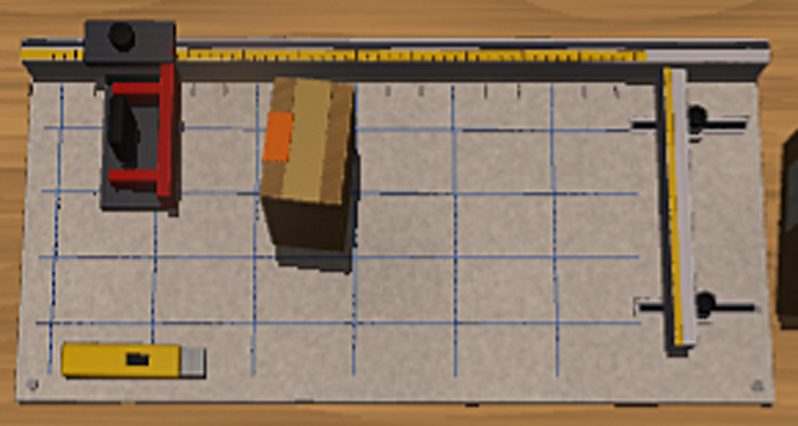

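```bash
python3 - <<'E'
from h import *
s=load('top0')
f=lambda x,y,z: onz(s,190+(x+.5)/2.752-.5,155+(y+.5)/2.752-.5,z).round(1)
nl,nr=f(18,400,12),f(774,402,12)
fl,fr=f(30,83,12),f(768,83,12)
print('plate near',nl,nr,'fence foot',fl,fr)
d=(nl-nr)[:2]; yaw=np.arctan2(-d[0],d[1]); d2=(fl-fr)[:2]
print('yaw',yaw,np.arctan2(-d2[0],d2[1]),np.linalg.norm(d))
T=R.from_euler('z',yaw).as_matrix()
o=(nr+T@[170,370,0]); o[2]=0; o2=fr+T@[-148,370,0]
print('board o',o,o2)
B=lambda p:(T.T@(p-o)).round(1)
for n,q in {'cTL':(277,78,192),'cTR':(355,83,192),'cBR':(342,205,192),'cBL':(261,197,192),'stopF':(665,68,57),'stopN':(677,345,57),'bladeF':(176,65,68),'bladeN':(171,195,68),'fenceFarL':(30,83,12),'tabTop':(113,120,92),'knifeR':(205,377,20),'saddle':(130,40,88),'knifeTR':(205,347,24)}.items(): print(n,f(*q),B(f(*q)))
E
```

```text
plate near [373.4 338.9  12. ] [ 378.5 -326.5   12. ] fence foot [665.9 345.   12. ] [ 672.8 -335.    12. ]
yaw 0.007664412588119009 0.010146710588503503 665.4195443477746
board o [545.65920196  44.79206994   0.        ] [521.96854208  33.8548106   12.        ]
cTL [613.2 106.5 192. ] [ 68.   61.2 192. ]
cTR [609.6  44.  192. ] [ 63.9  -1.3 192. ]
cBR [508.9  53.1 192. ] [-36.7   8.6 192. ]
cBL [514.8 116.9 192. ] [-30.3  72.3 192. ]
stopF [ 671.  -231.7   57. ] [ 123.2 -277.4   57. ]
stopN [ 421.3 -234.    57. ] [-126.5 -277.8   57. ]
bladeF [665.7 203.9  68. ] [121.3 158.2  68. ]
bladeN [546.8 204.   68. ] [  2.4 159.2  68. ]
fenceFarL [665.9 345.   12. ] [122.5 299.3  12. ]
tabTop [607.  253.4  92. ] [ 62.9 208.1  92. ]
knifeR [394.2 174.3  20. ] [-150.5  130.7   20. ]
saddle [681.4 242.4  88. ] [137.3 196.6  88. ]
knifeTR [420.2 174.7  24. ] [-124.5  130.9   24. ]
```

In the crop, the board yaw is about 0.008 and the fence face is at x≈669. The carton top is centred at (562,80) with yaw ≈ -0.09, the stop face at y≈-233, the blade face at y≈204 and the tab at (607,253). Next I move behind the labelled face.

>>> step_arm([
  {"grip": 0, "dp": [5, -5, -4], "delta_rot": [0, 0, -9]},
  {"grip": 0, "dp": [58.6, -59.2, -3], "delta_rot": [0, 0, -66.7]},
  {"grip": 0, "dp": [58.6, -59.2, -3], "delta_rot": [0, 0, -66.7]},
  {"grip": 0, "dp": [58.6, -59.2, -3], "delta_rot": [0, 0, -66.7]},
  {"grip": 0, "dp": [58.6, -59.2, -3], "delta_rot": [0, 0, -66.7]},
  {"grip": 0, "dp": [58.6, -59.2, -3], "delta_rot": [0, 0, -66.7]},
  {"grip": 0, "dp": [58.6, -59.2, -3], "delta_rot": [0, 0, -66.7]},
  {"grip": 0, "dp": [58.6, -59.2, -3], "delta_rot": [0, 0, -66.7]},
], force=100)

```text
t: 1.1
ee_pos: [414.9, -152.6, 275.7]
ee_rot: [0.738, 0.674, -0.0, 0.0]
contact_force: [1.0, 0.0, -1.0]
gripper_width: 0.0
grip_force: 0.0
```

```bash
python3 - <<'E'
from h import *
st(); print(robot.sense()['qpos']); p=np.array(robot.sense()['ee_pos']); print(tool(np.array([568,150,275])-p))
E
```

```text
1.1 [ 414.9 -152.6  275.7] [[0.09, 0.996, 0.0], [0.996, -0.09, -0.0], [-0.0, 0.0, -1.0]] [ 1.  0. -1.] 0.0
[ 0.72617877  0.10154176 -0.51473755  1.94517941  0.05622041  1.10826217
  0.09824441]
[31.51678445 12.51481859  0.05746136]
```

>>> step_arm([
  {"grip": 0, "dp": [31.5, 12.5, 0], "delta_rot": [0, 0, 0]},
  {"grip": 0, "dp": [31.5, 12.5, 0], "delta_rot": [0, 0, 0]},
  {"grip": 0, "dp": [31.5, 12.5, 0], "delta_rot": [0, 0, 0]},
  {"grip": 0, "dp": [31.5, 12.5, 0], "delta_rot": [0, 0, 0]},
  {"grip": 0, "dp": [31.5, 12.5, 0], "delta_rot": [0, 0, 0]},
  {"grip": 0, "dp": [31.5, 12.5, 0], "delta_rot": [0, 0, 0]},
  {"grip": 0, "dp": [31.5, 12.5, 0], "delta_rot": [0, 0, 0]},
])

```text
t: 1.98
ee_pos: [567.4, 150.6, 274.8]
ee_rot: [0.737, 0.676, -0.0, -0.001]
contact_force: [-0.1, 0.0, 0.7]
gripper_width: -0.1
grip_force: 0.0
```

```bash
python3 - <<'E'
from h import *
st(); p=np.array(robot.sense()['ee_pos']); print(tool(np.array([568,150,179])-p))
snap('wrist','w1')
E
```

```text
1.975 [567.4 150.6 274.8] [[0.087, 0.996, -0.002], [0.996, -0.087, 0.001], [0.001, -0.002, -1.0]] [-0.1  0.   0.7] -0.1
[-0.06344951  0.07994273  9.57915075]
```

View pics/w1.png

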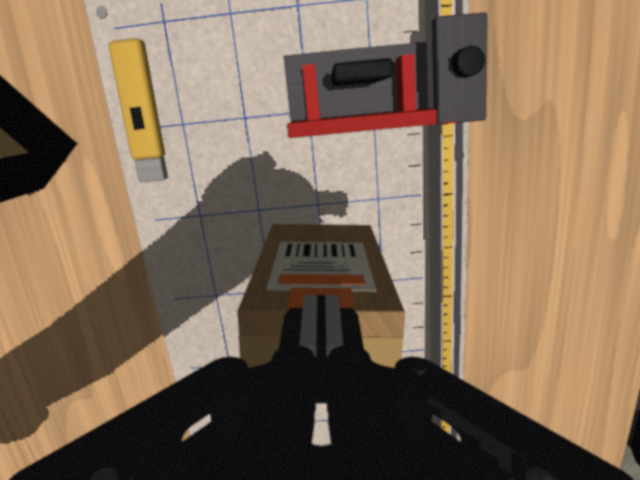

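The wrist view shows the label centred on the fingers at (322,265). The carton's top label edge runs along row 310, square to the tool. I'll check that edge while descending.

```bash
python3 - <<'E'
from h import *
s=load('w1')
for n,q in {'eL':(240,310.5,192),'eR':(404,309,192),'baseL':(272,225,12),'baseR':(371,226,12),'bladeL':(289,126,68),'bladeR':(437,112,68),'tab':(363,68,92)}.items(): print(n,onz(s,*q).round(1))
E
```

```text
eL [517.2 118.6 192. ]
eR [613.8 111.4 192. ]
baseL [515.  117.1  12. ]
baseR [615.  107.5  12. ]
bladeL [547.4 215.2  68. ]
bladeR [666.9 216.3  68. ]
tab [607.  252.4  92. ]
```

>>> step_arm([
  {"grip": 0, "dp": [0, 0, 5], "delta_rot": [0, 0, 0]},
  {"grip": 0, "dp": [0, 0, 9.5], "delta_rot": [0, 0, 0]},
  {"grip": 0, "dp": [0, 0, 9.5], "delta_rot": [0, 0, 0]},
])

```text
t: 2.4
ee_pos: [565.5, 145.2, 177.8]
ee_rot: [0.739, 0.674, -0.003, -0.001]
contact_force: [-0.5, -1.2, 0.7]
gripper_width: -0.2
grip_force: 0.0
```

>>> step_arm([
  {"grip": 0, "dp": [-1.7, 0, 0], "delta_rot": [0, 0, 0]},
  {"grip": 0, "dp": [-2.4, 0, 0], "delta_rot": [0, 0, 0]},
  {"grip": 0, "dp": [-3.1, 0, 0], "delta_rot": [0, 0, 0]},
  {"grip": 0, "dp": [-3.8, 0, 0], "delta_rot": [0, 0, 0]},
  {"grip": 0, "dp": [-4.5, 0, 0], "delta_rot": [0, 0, 0]},
  {"grip": 0, "dp": [-5.2, 0, 0], "delta_rot": [0, 0, 0]},
])

```text
t: 3.15
ee_pos: [562.8, 95.7, 180.6]
ee_rot: [0.738, 0.674, -0.0, 0.0]
contact_force: [-0.3, 1.7, 0.4]
gripper_width: -0.1
grip_force: 0.4
```

```bash
python3 - <<'E'
from h import *
st(); snap('scene','s2')
im=cv2.imread('pics/s2.png')[190:340,160:450]
cv2.imwrite('pics/c2.png',cv2.resize(im,(580,300)))
E
```

```text
3.15 [562.8  95.7 180.6] [[0.091, 0.996, -0.0], [0.996, -0.091, -0.0], [-0.0, -0.0, -1.0]] [-0.3  1.7  0.4] -0.1
```

View pics/c2.png

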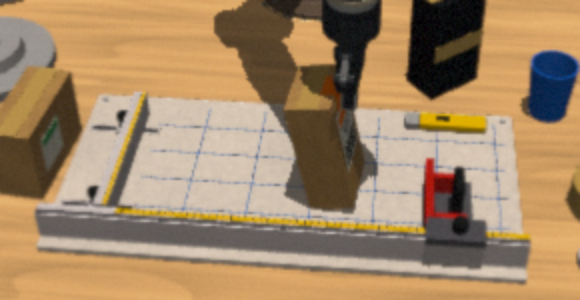

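The carton is tilting about its back edge (top at (305,85) in the crop, base still in place), not sliding. I'll keep pushing.

>>> step_arm([
  {"grip": 0, "dp": [-0.8, 0, 0], "delta_rot": [0, 0, 0]},
  {"grip": 0, "dp": [-1.6, 0, 0], "delta_rot": [0, 0, 0]},
  {"grip": 0, "dp": [-2.4, 0, 0], "delta_rot": [0, 0, 0]},
  {"grip": 0, "dp": [-3.2, 0, 0], "delta_rot": [0, 0, 0]},
  {"grip": 0, "dp": [-3.6, 0, 0], "delta_rot": [0, 0, 0]},
  {"grip": 0, "dp": [-3.6, 0, 0], "delta_rot": [0, 0, 0]},
  {"grip": 0, "dp": [-3.6, 0, 0], "delta_rot": [0, 0, 0]},
  {"grip": 0, "dp": [-3.6, 0, 0], "delta_rot": [0, 0, 0]},
])

```text
t: 4.2
ee_pos: [559.6, 60.7, 180.6]
ee_rot: [0.738, 0.674, 0.0, -0.0]
contact_force: [0.7, 0.9, -0.3]
gripper_width: -0.1
grip_force: 0.0
```

```bash
python3 - <<'E'
from h import *
st(); snap('top','t3')
im=cv2.imread('pics/t3.png')[155:310,190:480]
cv2.imwrite('pics/c3.png',cv2.resize(im,(798,426),interpolation=cv2.INTER_CUBIC))
E
```

```text
4.2 [559.6  60.7 180.6] [[0.09, 0.996, 0.0], [0.996, -0.09, 0.0], [0.0, 0.0, -1.0]] [ 0.7  0.9 -0.3] -0.1
```

View pics/c3.png

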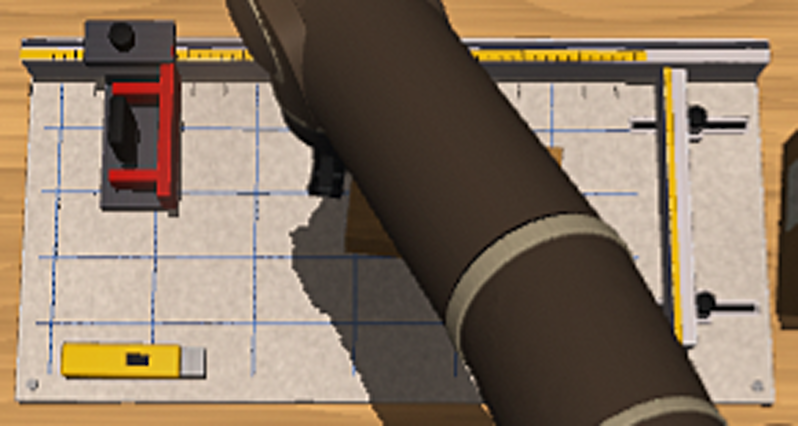

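The carton is down (corners near (345,250) and (562,150)), with the arm hiding its middle. I'll move the hand in front of its near side.

>>> step_arm([
  {"grip": 0, "dp": [-11.1, -11, -1], "delta_rot": [0, 0, 84.3]},
  {"grip": 0, "dp": [-11.1, -11, -1], "delta_rot": [0, 0, 84.3]},
  {"grip": 0, "dp": [-11.1, -11, -1], "delta_rot": [0, 0, 84.3]},
  {"grip": 0, "dp": [-11.1, -11, -1], "delta_rot": [0, 0, 84.3]},
  {"grip": 0, "dp": [-11.1, -11, -1], "delta_rot": [0, 0, 84.3]},
  {"grip": 0, "dp": [-11.1, -11, -1], "delta_rot": [0, 0, 84.3]},
  {"grip": 0, "dp": [-11.1, -11, -1], "delta_rot": [0, 0, 84.3]},
  {"grip": 0, "dp": [-11.1, -11, -1], "delta_rot": [0, 0, 84.3]},
])

```text
t: 5.25
ee_pos: [440.1, -40.0, 190.7]
ee_rot: [1.0, 0.002, 0.0, 0.0]
contact_force: [-0.5, 0.9, 0.5]
gripper_width: -0.0
grip_force: 0.0
```

```bash
python3 - <<'E'
from h import *
st(); s=snap('scene','s4')
im=cv2.imread('pics/s4.png')[190:340,160:450]
cv2.imwrite('pics/c4.png',cv2.resize(im,(798,413),interpolation=cv2.INTER_CUBIC))
p=np.array(robot.sense()['ee_pos']); print(tool(np.array([440,-40,52])-p))
E
```

```text
5.25 [440.1 -40.  190.7] [[1.0, 0.003, 0.0], [0.003, -1.0, -0.0], [0.0, 0.0, -1.0]] [-0.5  0.9  0.5] -0.0
[-1.41465054e-02  3.76418090e-03  1.38732091e+01]
```

View pics/c4.png

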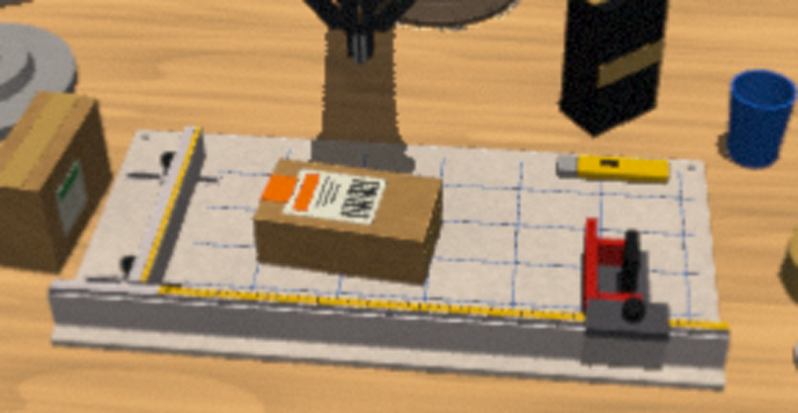

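The carton lies label-up. Its top corners are at about (280,158), (440,178), (432,240) and (257,218) in the crop, and it is clear of the stop, fence and cursor.

```bash
python3 - <<'E'
from h import *
s=load('s4')
for x,y in((280,158),(441,178),(432,241),(257,219)): print(onz(s,160+x/2.752,190+y/2.752,77).round(1))
E
```

```text
[ 492.4 -123.7   77. ]
[508.6  53.   77. ]
[606.9  53.3  77. ]
[ 591.7 -128.9   77. ]
```

>>> step_arm([
  {"grip": 0, "dp": [0, 0, 6], "delta_rot": [0, 0, 0]},
  {"grip": 0, "dp": [0, 0, 12], "delta_rot": [0, 0, 0]},
  {"grip": 0, "dp": [0, 0, 13.9], "delta_rot": [0, 0, 0]},
  {"grip": 0, "dp": [0, 0, 13.9], "delta_rot": [0, 0, 0]},
])

```text
t: 5.8
ee_pos: [439.0, -39.8, 50.4]
ee_rot: [1.0, 0.006, -0.002, -0.0]
contact_force: [-0.9, -0.4, 0.8]
gripper_width: -0.3
grip_force: 0.0
```

>>> step_arm([
  {"grip": 0, "dp": [3, 0, 0], "delta_rot": [0, 0, 0]},
  {"grip": 0, "dp": [4.4, 0, 0], "delta_rot": [0, 0, 0]},
  {"grip": 0, "dp": [5.4, 0, 0], "delta_rot": [0, 0, 0]},
  {"grip": 0, "dp": [6.4, 0, 0], "delta_rot": [0, 0, 0]},
  {"grip": 0, "dp": [7.4, 0, 0], "delta_rot": [0, 0, 0]},
  {"grip": 0, "dp": [8.4, 0, 0], "delta_rot": [0, 0, 0]},
  {"grip": 0, "dp": [9.4, 0, 0], "delta_rot": [0, 0, 0]},
  {"grip": 0, "dp": [10.2, 0, 0], "delta_rot": [0, 0, 0]},
])

```text
t: 6.8
ee_pos: [542.3, -39.5, 52.1]
ee_rot: [1.0, 0.004, -0.0, 0.0]
contact_force: [-3.2, 0.1, 6.1]
gripper_width: 0.2
grip_force: 1.0
```

>>> step_arm([
  {"grip": 0, "dp": [0.3, 0, 0], "delta_rot": [0, 0, 0]},
  {"grip": 0, "dp": [0.6, 0, 0], "delta_rot": [0, 0, 0]},
  {"grip": 0, "dp": [0.9, 0, 0], "delta_rot": [0, 0, 0]},
  {"grip": 0, "dp": [1.1, 0, 0], "delta_rot": [0, 0, 0]},
])

```text
t: 7.3
ee_pos: [552.9, -39.3, 52.1]
ee_rot: [1.0, 0.004, -0.0, 0.0]
contact_force: [-3.4, 0.5, 5.2]
gripper_width: 0.1
grip_force: 1.5
```

>>> step_arm([
  {"grip": 0, "dp": [0.15, 0, 0], "delta_rot": [0, 0, 0]},
  {"grip": 0, "dp": [0.3, 0, 0], "delta_rot": [0, 0, 0]},
  {"grip": 0, "dp": [0.45, 0, 0], "delta_rot": [0, 0, 0]},
])

```text
t: 7.68
ee_pos: [557.3, -39.3, 52.1]
ee_rot: [1.0, 0.004, -0.0, 0.0]
contact_force: [-4.6, -0.9, 7.9]
gripper_width: -0.1
grip_force: 1.9
```

```bash
python3 - <<'E'
from h import *
st(); print(robot.sense()['torque'])
a=snap('scene','s5'); b=snap('wrist','w5')
A=cv2.resize(cv2.imread('pics/s5.png')[190:340,160:450],(580,300),interpolation=cv2.INTER_CUBIC)
B=cv2.resize(cv2.imread('pics/w5.png'),(400,300)); B=cv2.copyMakeBorder(B,0,0,0,180,0)
cv2.imwrite('pics/c5.png',np.vstack([A,B]))
E
```

```text
7.675 [557.3 -39.3  52.1] [[1.0, 0.009, -0.0], [0.009, -1.0, -0.0], [-0.0, 0.0, -1.0]] [-4.6 -0.9  7.9] -0.1
[-0.28355856  0.84191667 -0.0541549 ]
```

View pics/c5.png

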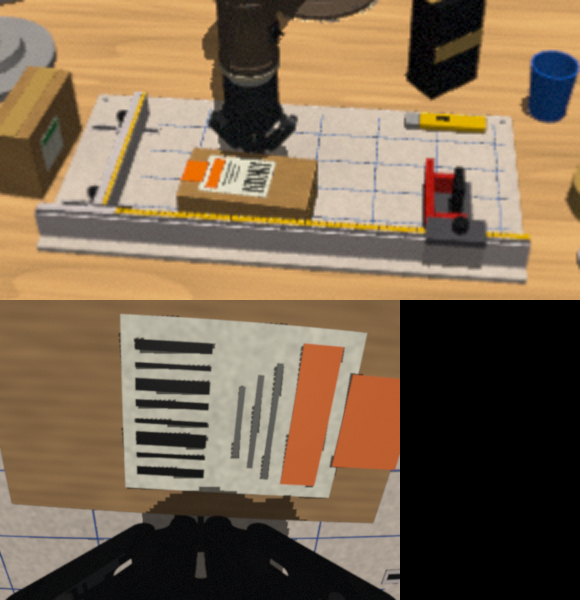

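The carton is nearly at the fence, but the closed knuckles seem to touch its top edge, which explains the 8 N vertical force. I'll back off, raise 14 mm and press with the tips.

>>> step_arm([
  {"grip": 0, "dp": [-1.5, 0, 0], "delta_rot": [0, 0, 0]},
  {"grip": 0, "dp": [-1.5, 0, -1.5], "delta_rot": [0, 0, 0]},
  {"grip": 0, "dp": [-0.4, 0, -1.5], "delta_rot": [0, 0, 0]},
  {"grip": 0, "dp": [0, 0, -1.5], "delta_rot": [0, 0, 0]},
  {"grip": 0, "dp": [0.1, 0, -1.5], "delta_rot": [0, 0, 0]},
])

```text
t: 8.4
ee_pos: [558.9, -39.2, 66.3]
ee_rot: [1.0, 0.004, -0.0, -0.0]
contact_force: [-1.1, -0.0, 0.8]
gripper_width: -0.1
grip_force: 0.5
```

>>> step_arm([
  {"grip": 0, "dp": [0.15, 0, 0], "delta_rot": [0, 0, 0]},
  {"grip": 0, "dp": [0.3, 0, 0], "delta_rot": [0, 0, 0]},
  {"grip": 0, "dp": [0.45, 0, 0], "delta_rot": [0, 0, 0]},
])

```text
t: 8.78
ee_pos: [562.8, -39.3, 66.4]
ee_rot: [1.0, 0.004, -0.0, 0.0]
contact_force: [-1.6, -0.5, -0.0]
gripper_width: 0.0
grip_force: 1.0
```

>>> step_arm([
  {"grip": 0, "dp": [0.15, 0, 0], "delta_rot": [0, 0, 0]},
  {"grip": 0, "dp": [0.3, 0, 0], "delta_rot": [0, 0, 0]},
  {"grip": 0, "dp": [0.4, 0, 0], "delta_rot": [0, 0, 0]},
])

```text
t: 9.15
ee_pos: [563.3, -39.2, 65.8]
ee_rot: [1.0, 0.004, -0.004, 0.0]
contact_force: [-15.0, -0.3, 7.8]
gripper_width: -0.1
grip_force: 7.4
```

Home, at 15 N. Hold there.

>>> step_arm([
  {"grip": 0, "dp": [0, 0, 0], "delta_rot": [0, 0, 0]},
  {"grip": 0, "dp": [0, 0, 0], "delta_rot": [0, 0, 0]},
  {"grip": 0, "dp": [0, 0, 0], "delta_rot": [0, 0, 0]},
])

```text
t: 9.52
ee_pos: [563.2, -39.2, 65.7]
ee_rot: [1.0, 0.004, -0.004, 0.0]
contact_force: [-12.8, 0.1, 5.5]
gripper_width: 0.1
grip_force: 6.5
```

>>> step_arm([
  {"grip": 0, "dp": [0, 0, 0], "delta_rot": [0, 0, 0]},
  {"grip": 0, "dp": [0, 0, 0], "delta_rot": [0, 0, 0]},
  {"grip": 0, "dp": [0, 0, 0], "delta_rot": [0, 0, 0]},
  {"grip": 0, "dp": [0, 0, 0], "delta_rot": [0, 0, 0]},
  {"grip": 0, "dp": [0, 0, 0], "delta_rot": [0, 0, 0]},
])

```text
t: 10.15
ee_pos: [563.2, -39.2, 65.8]
ee_rot: [1.0, 0.004, -0.004, 0.0]
contact_force: [-12.0, -1.3, 5.8]
gripper_width: 0.3
grip_force: 6.5
```

Held at 12–15 N for over a second. Next I withdraw, rise and go behind the cursor tab.

>>> step_arm([
  {"grip": 0, "dp": [-1.5, 0, 0], "delta_rot": [0, 0, 0]},
  {"grip": 0, "dp": [-4.5, 0, 0], "delta_rot": [0, 0, 0]},
  {"grip": 0, "dp": [-6, 0, -5], "delta_rot": [0, 0, 0]},
  {"grip": 0, "dp": [-6, 0, -11], "delta_rot": [0, 0, -10]},
  {"grip": 0, "dp": [-4, -5, -13], "delta_rot": [0, 0, -20]},
  {"grip": 0, "dp": [-2, -10, -13], "delta_rot": [0, 0, -30]},
  {"grip": 0, "dp": [0, -15, -13], "delta_rot": [0, 0, -40]},
  {"grip": 0, "dp": [2, -20, -13], "delta_rot": [0, 0, -50]},
])

```text
t: 11.15
ee_pos: [586.3, 162.8, 197.4]
ee_rot: [0.903, 0.429, 0.001, 0.0]
contact_force: [1.1, -0.0, 0.1]
gripper_width: 0.0
grip_force: 0.0
```

```bash
python3 - <<'E'
from h import *
st(); p=np.array(robot.sense()['ee_pos']); print(tool(np.array([607,295,190])-p))
E
```

```text
11.15 [586.3 162.8 197.4] [[0.632, 0.775, 0.003], [0.775, -0.632, 0.001], [0.002, 0.002, -1.0]] [ 1.1 -0.   0.1] 0.0
[11.55135518 -6.75514707  0.75103838]
```

>>> step_arm([
  {"grip": 0, "dp": [11.5, -6.8, 0.7], "delta_rot": [0, 0, -39.7]},
  {"grip": 0, "dp": [11.5, -6.8, 0.7], "delta_rot": [0, 0, -39.7]},
  {"grip": 0, "dp": [11.5, -6.8, 0.7], "delta_rot": [0, 0, -39.7]},
  {"grip": 0, "dp": [11.5, -6.8, 0.7], "delta_rot": [0, 0, -39.7]},
  {"grip": 0, "dp": [11.5, -6.8, 0.7], "delta_rot": [0, 0, -39.7]},
])

```text
t: 11.78
ee_pos: [606.1, 293.5, 189.6]
ee_rot: [0.706, 0.708, 0.001, -0.0]
contact_force: [-0.3, -0.5, 0.0]
gripper_width: -0.3
grip_force: 0.0
```

```bash
python3 - <<'E'
from h import *
st(); p=np.array(robot.sense()['ee_pos']); print(tool(np.array([607,295,81])-p))
snap('top','t6'); snap('wrist','w6')
A=cv2.resize(cv2.imread('pics/t6.png')[155:310,190:480],(580,310),interpolation=cv2.INTER_CUBIC)
B=cv2.resize(cv2.imread('pics/w6.png'),(373,280)); B=cv2.copyMakeBorder(B,0,0,0,207,0)
cv2.imwrite('pics/c6.png',np.vstack([A,B]))
E
```

```text
11.775 [606.1 293.5 189.6] [[-0.003, 1.0, 0.001], [1.0, 0.003, 0.001], [0.001, 0.001, -1.0]] [-0.3 -0.5  0. ] -0.3
[ 0.14131922  0.08528748 10.85954665]
```

View pics/c6.png

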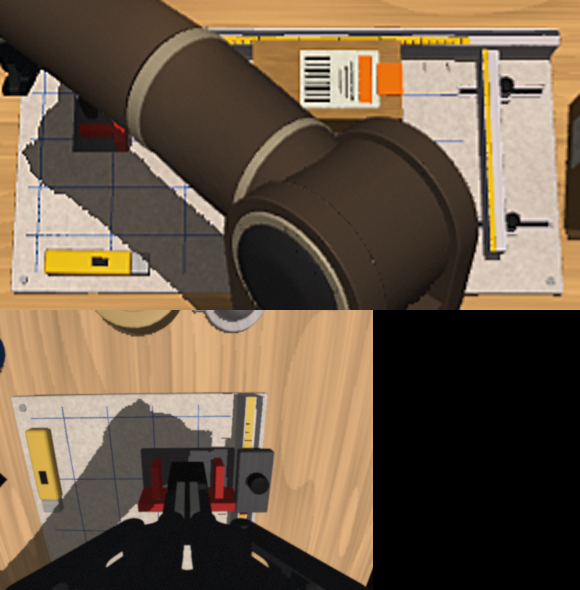

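The carton sits square at the fence (upper part, (250..400, 40..115)), and the fingers line up with the tab between the ribs at (187,480). I'll descend behind the tab and push.

>>> step_arm([
  {"grip": 0, "dp": [0.3, 0, 5], "delta_rot": [0, 0, 0]},
  {"grip": 0, "dp": [0.3, 0, 10.8], "delta_rot": [0, 0, 0]},
  {"grip": 0, "dp": [0.3, 0, 10.8], "delta_rot": [0, 0, 0]},
  {"grip": 0, "dp": [0.1, 0, 10.8], "delta_rot": [0, 0, 0]},
  {"grip": 0, "dp": [-1.5, 0, 10.8], "delta_rot": [0, 0, 0]},
  {"grip": 0, "dp": [-3, 0, 10.8], "delta_rot": [0, 0, 0]},
])

```text
t: 12.62
ee_pos: [607.3, 262.4, 83.8]
ee_rot: [0.706, 0.708, 0.002, 0.001]
contact_force: [0.6, 2.1, 1.0]
gripper_width: 0.1
grip_force: 1.2
```

>>> step_arm([
  {"grip": 0, "dp": [-1, 0, 0], "delta_rot": [0, 0, 0]},
  {"grip": 0, "dp": [-2.5, 0, 0], "delta_rot": [0, 0, 0]},
  {"grip": 0, "dp": [-4, 0, 0], "delta_rot": [0, 0, 0]},
  {"grip": 0, "dp": [-5.5, 0, 0], "delta_rot": [0, 0, 0]},
  {"grip": 0, "dp": [-7, 0.1, 0], "delta_rot": [0, 0, 0]},
  {"grip": 0, "dp": [-8.5, 0.1, 0], "delta_rot": [0, 0, 0]},
  {"grip": 0, "dp": [-10, 0.1, 0], "delta_rot": [0, 0, 0]},
  {"grip": 0, "dp": [-11, 0.1, 0], "delta_rot": [0, 0, 0]},
])

```text
t: 13.62
ee_pos: [607.4, 151.5, 81.3]
ee_rot: [0.706, 0.708, -0.0, 0.0]
contact_force: [-0.6, 1.6, -0.7]
gripper_width: 0.1
grip_force: 1.1
```

>>> step_arm([
  {"grip": 0, "dp": [-0.5, 0, 0], "delta_rot": [0, 0, 0]},
  {"grip": 0, "dp": [-1, 0, 0], "delta_rot": [0, 0, 0]},
  {"grip": 0, "dp": [-1.5, 0, 0], "delta_rot": [0, 0, 0]},
  {"grip": 0, "dp": [-2, 0, 0], "delta_rot": [0, 0, 0]},
  {"grip": 0, "dp": [-2.5, 0, 0], "delta_rot": [0, 0, 0]},
  {"grip": 0, "dp": [-3, 0, 0], "delta_rot": [0, 0, 0]},
  {"grip": 0, "dp": [-3.5, 0, 0], "delta_rot": [0, 0, 0]},
  {"grip": 0, "dp": [-4, 0, 0], "delta_rot": [0, 0, 0]},
])

```text
t: 14.62
ee_pos: [607.7, 113.1, 81.7]
ee_rot: [0.706, 0.708, 0.0, -0.0]
contact_force: [1.0, 3.5, -2.2]
gripper_width: 0.1
grip_force: 1.9
```

Carton picked up (force 3.5 N). Next is the slow slide towards the stop.

>>> step_arm([
  {"grip": 0, "dp": [-0.9, 0, 0], "delta_rot": [0, 0, 0]},
  {"grip": 0, "dp": [-1.8, 0, 0], "delta_rot": [0, 0, 0]},
  {"grip": 0, "dp": [-2.7, 0, 0], "delta_rot": [0, 0, 0]},
  {"grip": 0, "dp": [-3.6, 0, 0], "delta_rot": [0, 0, 0]},
  {"grip": 0, "dp": [-4.5, 0.1, 0], "delta_rot": [0, 0, 0]},
  {"grip": 0, "dp": [-5.4, 0.1, 0], "delta_rot": [0, 0, 0]},
  {"grip": 0, "dp": [-6.3, 0.1, 0], "delta_rot": [0, 0, 0]},
  {"grip": 0, "dp": [-7, 0.1, 0], "delta_rot": [0, 0, 0]},
])

```text
t: 15.62
ee_pos: [608.6, 42.2, 81.5]
ee_rot: [0.706, 0.708, -0.0, -0.0]
contact_force: [-1.4, 3.7, 0.0]
gripper_width: -0.2
grip_force: 1.9
```

>>> step_arm([
  {"grip": 0, "dp": [-0.3, 0, 0], "delta_rot": [0, 0, 0]},
  {"grip": 0, "dp": [-0.6, 0, 0], "delta_rot": [0, 0, 0]},
  {"grip": 0, "dp": [-0.9, 0, 0], "delta_rot": [0, 0, 0]},
  {"grip": 0, "dp": [-1.2, 0, 0], "delta_rot": [0, 0, 0]},
  {"grip": 0, "dp": [-1.5, 0, 0], "delta_rot": [0, 0, 0]},
])

```text
t: 16.25
ee_pos: [608.8, 27.9, 81.5]
ee_rot: [0.706, 0.708, -0.0, -0.0]
contact_force: [-0.5, 3.5, -1.5]
gripper_width: -0.2
grip_force: 1.8
```

>>> step_arm([
  {"grip": 0, "dp": [-0.2, 0, 0], "delta_rot": [0, 0, 0]},
  {"grip": 0, "dp": [-0.4, 0, 0], "delta_rot": [0, 0, 0]},
  {"grip": 0, "dp": [-0.6, 0, 0], "delta_rot": [0, 0, 0]},
  {"grip": 0, "dp": [-0.8, 0, 0], "delta_rot": [0, 0, 0]},
])

```text
t: 16.75
ee_pos: [608.9, 19.9, 81.6]
ee_rot: [0.706, 0.708, -0.0, 0.0]
contact_force: [-0.4, 4.0, -2.0]
gripper_width: 0.2
grip_force: 1.8
```

>>> step_arm([
  {"grip": 0, "dp": [-0.15, 0, 0], "delta_rot": [0, 0, 0]},
  {"grip": 0, "dp": [-0.3, 0, 0], "delta_rot": [0, 0, 0]},
])

```text
t: 17.0
ee_pos: [608.9, 17.0, 81.6]
ee_rot: [0.706, 0.708, 0.0, 0.0]
contact_force: [0.3, 3.1, -1.5]
gripper_width: -0.1
grip_force: 1.8
```

>>> step_arm([
  {"grip": 0, "dp": [-0.15, 0, 0], "delta_rot": [0, 0, 0]},
  {"grip": 0, "dp": [-0.3, 0, 0], "delta_rot": [0, 0, 0]},
])

```text
t: 17.25
ee_pos: [609.0, 14.0, 81.6]
ee_rot: [0.706, 0.708, 0.0, 0.0]
contact_force: [0.3, 3.5, -2.1]
gripper_width: 0.0
grip_force: 1.8
```

>>> step_arm([
  {"grip": 0, "dp": [-0.15, 0, 0], "delta_rot": [0, 0, 0]},
  {"grip": 0, "dp": [-0.25, 0, 0], "delta_rot": [0, 0, 0]},
])

```text
t: 17.5
ee_pos: [608.9, 13.8, 81.7]
ee_rot: [0.705, 0.709, 0.001, -0.001]
contact_force: [0.6, 10.6, -3.9]
gripper_width: 0.1
grip_force: 5.1
```

Home at 10.6 N. I'll add 1 mm and hold.

>>> step_arm([
  {"grip": 0, "dp": [-0.1, 0, 0], "delta_rot": [0, 0, 0]},
  {"grip": 0, "dp": [-0.1, 0, 0], "delta_rot": [0, 0, 0]},
])

```text
t: 17.75
ee_pos: [608.9, 13.8, 81.7]
ee_rot: [0.705, 0.709, 0.002, -0.001]
contact_force: [0.5, 10.8, -3.7]
gripper_width: -0.0
grip_force: 5.4
```

>>> step_arm([
  {"grip": 0, "dp": [0, 0, 0], "delta_rot": [0, 0, 0]},
  {"grip": 0, "dp": [0, 0, 0], "delta_rot": [0, 0, 0]},
  {"grip": 0, "dp": [0, 0, 0], "delta_rot": [0, 0, 0]},
  {"grip": 0, "dp": [0, 0, 0], "delta_rot": [0, 0, 0]},
  {"grip": 0, "dp": [0, 0, 0], "delta_rot": [0, 0, 0]},
  {"grip": 0, "dp": [0, 0, 0], "delta_rot": [0, 0, 0]},
  {"grip": 0, "dp": [0, 0, 0], "delta_rot": [0, 0, 0]},
  {"grip": 0, "dp": [0, 0, 0], "delta_rot": [0, 0, 0]},
])

```text
t: 18.75
ee_pos: [608.9, 13.7, 81.7]
ee_rot: [0.705, 0.709, 0.002, -0.001]
contact_force: [0.2, 10.2, -4.8]
gripper_width: -0.1
grip_force: 5.4
```

Some of that is cursor drag, so I'll push a little harder to get a full kilo on the carton.

>>> step_arm([
  {"grip": 0, "dp": [-0.15, 0, 0], "delta_rot": [0, 0, 0]},
  {"grip": 0, "dp": [-0.15, 0, 0], "delta_rot": [0, 0, 0]},
])

```text
t: 19.0
ee_pos: [608.9, 13.8, 81.7]
ee_rot: [0.705, 0.709, 0.002, -0.002]
contact_force: [1.2, 14.1, -4.4]
gripper_width: 0.0
grip_force: 7.0
```

>>> step_arm([
  {"grip": 0, "dp": [0, 0, 0], "delta_rot": [0, 0, 0]},
  {"grip": 0, "dp": [0, 0, 0], "delta_rot": [0, 0, 0]},
])

```text
t: 19.25
ee_pos: [608.9, 13.8, 81.8]
ee_rot: [0.705, 0.71, 0.002, -0.002]
contact_force: [0.7, 13.8, -5.0]
gripper_width: 0.1
grip_force: 7.0
```

>>> step_arm([
  {"grip": 0, "dp": [0, 0, 0], "delta_rot": [0, 0, 0]},
  {"grip": 0, "dp": [0, 0, 0], "delta_rot": [0, 0, 0]},
  {"grip": 0, "dp": [0, 0, 0], "delta_rot": [0, 0, 0]},
  {"grip": 0, "dp": [0, 0, 0], "delta_rot": [0, 0, 0]},
  {"grip": 0, "dp": [0, 0, 0], "delta_rot": [0, 0, 0]},
  {"grip": 0, "dp": [0, 0, 0], "delta_rot": [0, 0, 0]},
  {"grip": 0, "dp": [0, 0, 0], "delta_rot": [0, 0, 0]},
  {"grip": 0, "dp": [0, 0, 0], "delta_rot": [0, 0, 0]},
])

```text
t: 20.25
ee_pos: [608.9, 13.7, 81.7]
ee_rot: [0.705, 0.71, 0.002, -0.002]
contact_force: [0.1, 13.2, -5.0]
gripper_width: 0.0
grip_force: 7.0
```

>>> step_arm([
  {"grip": 0, "dp": [0.5, 0, 0], "delta_rot": [0, 0, 0]},
  {"grip": 0, "dp": [1.5, 0, 0], "delta_rot": [0, 0, 0]},
  {"grip": 0, "dp": [4, 0, 0], "delta_rot": [0, 0, 0]},
  {"grip": 0, "dp": [7, 0, -2], "delta_rot": [0, 0, 0]},
  {"grip": 0, "dp": [9, 0, -7], "delta_rot": [0, 0, 0]},
  {"grip": 0, "dp": [12, -4, -12], "delta_rot": [0, 0, 0]},
  {"grip": 0, "dp": [15, -8, -14], "delta_rot": [0, 0, 0]},
  {"grip": 0, "dp": [17, -10, -14], "delta_rot": [0, 0, 0]},
])

```text
t: 21.25
ee_pos: [507.3, 180.8, 224.4]
ee_rot: [0.705, 0.709, 0.002, 0.002]
contact_force: [0.1, -0.2, -0.0]
gripper_width: 0.1
grip_force: 0.0
```

```bash
python3 - <<'E'
from h import *
st(); snap('top','t7'); snap('scene','s7')
A=cv2.resize(cv2.imread('pics/t7.png')[155:310,190:480],(560,299),interpolation=cv2.INTER_CUBIC)
B=cv2.resize(cv2.imread('pics/s7.png')[190:340,160:450],(560,290),interpolation=cv2.INTER_CUBIC)
cv2.imwrite('pics/c7.png',np.vstack([A,B]))
E
```

```text
21.25 [507.3 180.8 224.4] [[-0.005, 1.0, 0.004], [1.0, 0.005, -0.0], [-0.0, 0.004, -1.0]] [ 0.1 -0.2 -0. ] 0.1
```

View pics/c7.png

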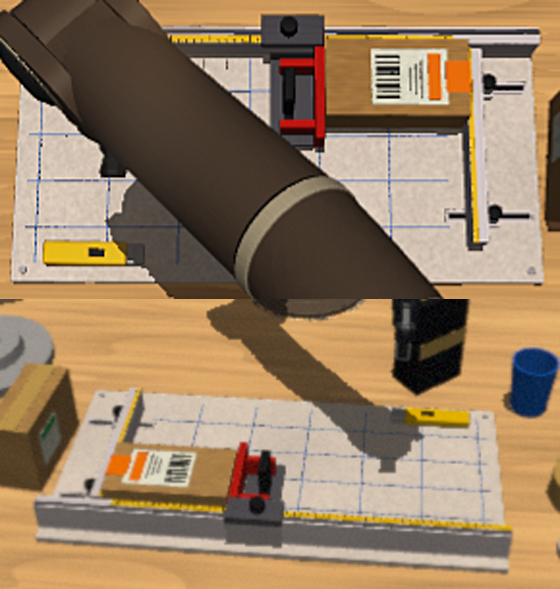

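The carton lies label-up, square against the fence and stop, with the cursor blade tight on it (blade at (318,95) in the upper crop). The hand is clear and nothing else has moved.

```bash
python3 -c "
from station import robot
print(robot.finish_job())"
```

```text
the job is handed in; nothing more can be done
None
```

The carton was tipped label-up, pressed against the back fence (12–15 N for over a second), then pushed by the cursor against the end stop (10–14 N for over two seconds). I left it there with the hand clear and handed the job in at about 21 s; the last pictures show it snug, but I did not re-measure the fence gap after the slide.

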